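# Seat the handheld unit and start the clamp screw

### The job

First press the fixture's black spring plunger head down to its stop, so that the handheld unit sinks fully home under the bridge, and let the plunger spring back up. Then take the crank handle of the clamp screw, turn the screw backward (counter-clockwise seen from above) until you notice it drop into its thread, then forward (clockwise) one full turn so that it is started; finish while still gripping the handle, holding the screw there. Leave the other things on the bench where they are.

Things in the scene. Friction and masses are not known exactly. Their poses are not given: they have to be found in the camera images.
- plunger_top (a point): centre of the top face of the seating plunger: a black round push head, 40 mm diameter, 12 mm thick, on a steel stem on one end of the grey bridge beam of the aluminium fixture (base 190 x 330 mm; bridge 56 mm wide, its top 136 mm above the bench). The face is 180 mm above the bench at rest and goes straight down 14 mm to its stop. The screw axis is 160 mm away along the bridge
- seat_plunger (a joint): how far the plunger is pressed, in m: 0 up, 0.014 at its stop. A spring pushes it back up when let go; from about 4 mm on its rubber foot also pushes the unit's stiff nest down. Fully down takes about 12 N in all; pressing with 15 to 25 N does no harm
- nest (a joint): how far the nest with the white handheld unit (95 x 200 x 44 mm, under the bridge) has sunk, in m: starts at 0 to 0.002 (raised), 0.010 is fully home. Its guides are stiff: it stays where it is pushed
- screw_head (a point): centre of the top of the clamp screw's hub (34 mm diameter), on the vertical screw axis, about 198 mm above the bench less the screw depth. The 22 mm steel screw stands in a round dark threaded boss on the other end of the bridge. A flat crank arm, 16 mm wide, its top about 3 mm lower than this point, goes out from the hub to a pin 45 mm from the axis, in any direction at the start
- handle: the crank handle: upright black cylinder, 20 mm diameter, 48 mm tall, origin at the centre of its underside (about 11 mm above the crank arm), z up; its axis is 45 mm from the screw axis. It spins freely on its pin: grip it from above at mid height and carry it round in a circle without turning the gripper; this takes 1 to 2 N
- handle_mid (a point): middle of the crank handle, 24 mm above its underside. The handle also floats up and down on its pin on a soft spring (100 N/m, from 9 mm below to 22 mm above its rest place), so hold it at one constant height while the screw under it rises and sinks; the drop of the screw then changes the vertical pull on the hand by about 0.8 N and is seen as the hub and arm falling 7 to 8 mm
- screw_depth (a joint): how far the screw has sunk in the boss, in m. It sits 2 to 6 mm deep on top of the thread at the start. Turned backward (counter-clockwise from above) it climbs 8 mm a turn to depth 0, then drops suddenly by 7 to 8 mm: the thread start. From there each forward (clockwise) turn sinks it 8 mm more: about 0.016 after one turn. It weighs 0.5 kg and follows its thread by itself
- boss_top (a point): centre of the top of the threaded boss (50 mm diameter, 160 mm above the bench), on the screw axis. Its thread is right-handed, pitch 8 mm. The drop comes 0.3 to 0.67 turn back from the start position, in a direction not known beforehand. About 45 degrees further back the screw meets a hard stop. Turned forward before the drop it only jams against that stop
- power_brick: bystander: black box 75 x 115 x 34 mm, origin under its centre
- jar: bystander: small jar, 44 mm diameter, 55 mm tall, origin under its centre
- screwdriver: bystander: screwdriver 190 mm long lying on the bench
- spare_unit: bystander: a second white and blue handheld unit, 70 x 160 x 38 mm, origin under its centre

How it is judged (in metres and radians):
On the way, in this order (a step that is already met when the one before it is completed fails the run):
1. the plunger is pressed to its stop and the unit's nest is fully home (value of joint seat_plunger above 0.0122 m and value of joint nest above 0.008 m), for 0.1 s.
2. the plunger has been let spring back up (value of joint seat_plunger below 0.003 m), for 0.1 s.
3. turned backward, the screw has dropped into its thread start (value of joint screw_depth between 0.0067 and 0.0095 m), for 0.1 s.
At the end, for the whole second after the job is handed in: the screw is at rest 13.2 to 18.8 mm deep (one turn past the drop, within about a third of a turn), the fingers still grip the crank handle with more than 2 N, the nest is at least 8 mm down and the plunger is back up (under 3 mm) (value of joint screw_depth between 0.0132 and 0.0188 m and velocity of joint screw_depth between -0.003 and 0.003 m/s and contact force between the fingers and handle above 2 N and value of joint nest above 0.008 m and value of joint seat_plunger below 0.003 m); the arm keeps its last pose, push and grip.
It fails at once if a bystander is pushed more than 25 mm away (distance of any of power_brick, jar, screwdriver, spare_unit from where it was at the start of the episode above 0.025 m).
It also fails if it takes over 67 s, if anything falls off the work surface, if the arm or the gripper's body presses on something with over 40 N, if the wrist force passes 120 N, or if a joint passes its speed limit or range.

### The arm

A 6-joint arm with a two-finger parallel gripper is mounted at the origin on the work surface. World frame = base frame: x ahead of the robot, y to its left, z up, the work surface at z = 0. Lengths are in m, angles in degrees, forces in N, time in s.
With the tool pointing down it reaches from about 0.35 to 0.725 m from the base axis. Payload 6 kg.
Tool frame: the origin (TCP) lies on the centre line of the jaws, within the pads' length; the fingertips stand ahead of it and the grasp point (between the pads) lies 3 mm ahead of it (arm.finger_overhang is the z of the fingertips in the tool frame, in m); z points along the fingers, y is the line along which they close (so a half turn about z gives the same grasp; the last joint's range is limited). The gripper opens to 85 mm and grips with 20 to 120 N. Pads are 22 mm wide; open, the fingers measure 114 mm over their backs; the gripper's body (76 mm by 85 mm) begins 54 mm behind the grasp point. The pads swing forward as they close: fully open they stand 13 mm farther back than shut.
Start: joints at [-53.417, 2.303, 4.859, 0, -92.561, -19.12], TCP at [0.18, -0.572, 0.253] pointing down, gripper open.
Joint ranges: [-146.85, 146.85], [-73.84, 115.35], [-62.03, 85.46], [-188.31, 113.3], [-161.28, -10.13], [-171.36, 171.36]. Speed limits (degrees/s): [147.25, 147.25, 172.46, 180, 180, 180].

### API

Orientations are given as a 3x3 rotation matrix whose columns are the frame's x, y, z axes.
In Python, from rig import arm, eyes, order, finder gives the robot as it stands.
- The arm moves only by the tool move_arm, never from a script. Its argument "rows" is a list of rows, each an object of numbers: "tx", "ty", "tz": the shift along the tool's x, y, z in units of 40 mm (1.0 is 40 mm); "rx", "ry", "rz": the turn, a rotation vector about the tool's x, y, z in units of 5 degrees (1.0 is 5 degrees); "grip": the finger opening in mm, from 0 to 85.4. In form: [{"tx": .., "ty": .., "tz": .., "rx": .., "ry": .., "rz": .., "grip": ..}, ...]. A call has 1 to 12 rows; each row shifts and turns the commanded pose from where the row before left it, along the tool's axes as they then stand; what a row does not reach is not made up. A row lasts 1/8 s, in which the tool goes at most 62.5 mm and 10.7 degrees, less where a joint would pass 70% of its speed; a pose out of reach is approached as far as the arm can. A call is refused whole if a number of a shift passes 1 or a number of a turn 1, either way. A call with a gripper value outside its range is refused whole. The fingers move at their own pace and stop on an object; "grip_force" is the grip in N (left out, the last holds). Time passes only in rows, so rows that do not move let the fingers close. It gives the time, the measured TCP pose, the force, the opening and the grip force at its end, in the units of the state.
- arm.sense(): the state, without advancing time (a new reading comes with each control period).
- eyes.get_image(name): name is "scene" or "top" or "wrist"; returns the picture (420x560x3 uint8, red, green, blue); there is no depth.
- eyes.camera_model(name): a dict with "fx", "fy", "cx", "cy" (pixels), "D" ([k1, k2, p1, p2, k3] as OpenCV has them; the pictures are not rectified), "T" (4x4, takes a point from camera to world coordinates); the wrist camera has in their place "hand_eye" (4x4, takes a point from camera to tool coordinates, whose origin is the TCP and whose axes are the flange's). Camera axes: x right, y down, z forward; pixel columns grow to the right and rows downward; lengths in m; the calibration is good to about 2 mm. A picture is of the moment at which its call begins: read the wrist's pose just before it. camera_model takes no time and is no camera call.
- order.sign_off(): hands the job in; it is judged then, once.
Trained networks look in the newest picture that a camera, given by its name, has taken for a name from the list of things; names that differ only in an ending like _2 or _b are one class to them, and where a whole thing is asked for, a point or a joint stands for the part that bears it (a point fixed in the world has none). Each returns a list of dicts, best first, with "p" (0 to 1); they miss things now and then, are a little off and sometimes report something else, mostly with a low value. They report only what shows in the picture. A call takes as long as a camera call.
- finder.recognise(camera, label): "xyz" ([x, y, z] in m, in the coordinates of the camera as it stood for that picture, good to about 4 mm: the middle of the surface that is visible of it).
The state is a dict: "time": time; "qpos": joint angles; "dq": joint speeds; "tau": joint torques, N m; "eef_pos": TCP position; "tool_rot": TCP orientation; "contact_force": force on the tool from outside, world axes, zero at the start; "moment": the same for the moment, N m; "opening": finger opening in m; "gripper_force": force on a finger pad.
Only numpy, scipy, OpenCV 4.12 (cv2) and the standard library are available. Lean on these libraries where they do the work, as an engineer would, in place of code of your own. Each camera call takes 0.05 s, during which the arm holds its last target. There are 200 camera calls.

## Working session

There is one attempt and no reset: what is moved stays moved. The work goes in short steps, Python scripts to look and compute and a tool call to move; the robot and the scene stay as the last step left them, time stands still between calls to the robot, and variables do not carry over. Pictures are saved under pics/ and viewed, at most 10 in all, crops included, and the job is handed in when it is done.

Besides the shell and the picture viewer there is one more tool, called after "Request:" by a JSON object that holds its "fn" and its "kwargs", one argument or row to a line. move_arm: Moves the arm, as the interface text tells. Its arguments: {"type":"object","properties":{"rows":{"type":"array"},"grip_force":{"type":"number"}},"required":["rows"]}

```bash
mkdir -p pics
cat > h.py <<'E'
import numpy as np, cv2
from rig import arm, eyes, order, finder
def T(cam,s=None):
    m=eyes.camera_model(cam)
    if 'T' in m: return np.array(m['T'])
    s=s or arm.sense(); A=np.eye(4); A[:3,:3]=s['tool_rot']; A[:3,3]=s['eef_pos']
    return A@np.array(m['hand_eye'])
def shot(cam,fn=None):
    t=T(cam); im=eyes.get_image(cam)
    if fn: cv2.imwrite('pics/'+fn,im[...,::-1])
    return im,t
def find(cam,lab,t):
    r=finder.recognise(cam,lab)
    return [(round(d['p'],2),np.round((t@np.r_[d['xyz'],1])[:3],4)) for d in r[:2]]
def proj(cam,P,t):
    m=eyes.camera_model(cam); K=np.array([[m['fx'],0,m['cx']],[0,m['fy'],m['cy']],[0,0,1]])
    i=np.linalg.inv(t); rv=cv2.Rodrigues(i[:3,:3])[0]
    return cv2.projectPoints(np.array(P,float).reshape(-1,3),rv,i[:3,3],K,np.array(m['D'],float))[0].reshape(-1,2)
def ray(cam,uv,z,t):
    m=eyes.camera_model(cam); K=np.array([[m['fx'],0,m['cx']],[0,m['fy'],m['cy']],[0,0,1]])
    p=cv2.undistortPoints(np.array(uv,float).reshape(-1,1,2),K,np.array(m['D'],float)).reshape(-1,2)
    out=[]
    for a in p:
        d=t[:3,:3]@np.r_[a,1]; out.append(t[:3,3]+d*(z-t[2,3])/d[2])
    return np.round(out,4)
E
python3 - <<'E'
from h import *
s=arm.sense(); print(s['time'],s['tool_rot'],arm.finger_overhang,s['contact_force'])
for c in ['top','scene']:
    im,t=shot(c,c+'0.png')
    for l in ['plunger_top','screw_head','handle_mid','boss_top']: print(c,l,find(c,l,t))
E
```

```text
0.0 [[-9.53899834e-01 -3.00124497e-01 -6.27765904e-04]
 [-3.00125135e-01  9.53898419e-01  1.64607265e-03]
 [ 1.04798179e-04  1.75859675e-03 -9.99998448e-01]] 0.022 [0.04436717 0.90782502 1.02113779]
top plunger_top [(0.54, array([ 0.5358, -0.3957,  0.0569])), (0.51, array([ 0.5239, -0.131 ,  0.1807]))]
top screw_head [(0.63, array([0.5112, 0.0153, 0.194 ]))]
top handle_mid [(0.6, array([ 0.496 , -0.0137,  0.2478]))]
top boss_top [(0.65, array([0.5124, 0.0183, 0.192 ])), (0.25, array([0.6569, 0.492 , 0.0366]))]
scene plunger_top [(0.79, array([ 0.5338, -0.1375,  0.1766]))]
scene screw_head []
scene handle_mid [(0.72, array([ 0.5088, -0.0222,  0.2293]))]
scene boss_top [(0.71, array([0.5178, 0.0078, 0.1856])), (0.62, array([ 0.5306, -0.1385,  0.1777]))]
```

View pics/top0.png

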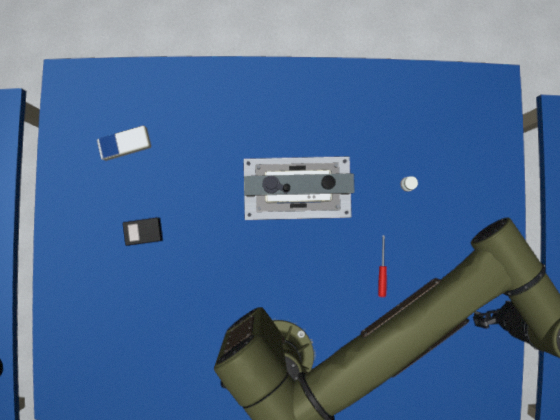

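View pics/scene0.png

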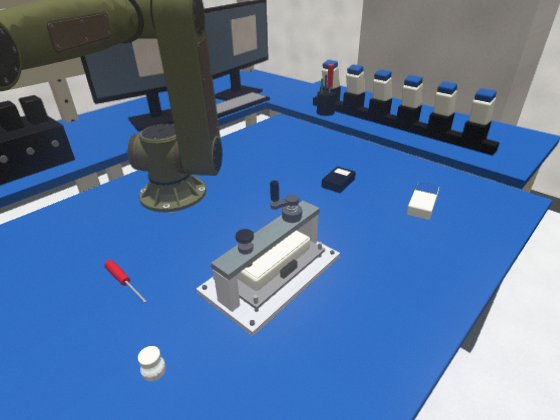

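The top view shows the plunger at about (328,182), the screw hub at about (271,185) and the handle at about (286,187). The scene view agrees: the bridge runs along y and the bystanders are well clear. I'll move above the plunger with the fingers shut.

Request:
{"fn": "move_arm", "kwargs": {
  "rows": [
    {"tx": -0.5, "ty": 0.33, "tz": -0.3, "grip": 0},
    {"tx": -1, "ty": 0.66, "tz": -0.4, "grip": 0},
    {"tx": -1, "ty": 0.66, "tz": -0.4, "grip": 0},
    {"tx": -1, "ty": 0.66, "tz": -0.4, "grip": 0},
    {"tx": -1, "ty": 0.66, "grip": 0},
    {"tx": -1, "ty": 0.66, "grip": 0},
    {"tx": -1, "ty": 0.66, "grip": 0},
    {"tx": -1, "ty": 0.66, "grip": 0},
    {"tx": -1, "ty": 0.66, "grip": 0},
    {"tx": -1, "ty": 0.66, "grip": 0},
    {"tx": -1, "ty": 0.66, "grip": 0},
    {"tx": -0.7, "ty": 0.46, "grip": 0}
  ]
}}

```text
invalid input
```

Run:
```python
from h import *
s=arm.sense(); print(s['time'],s['eef_pos'],s['tool_rot'],s['opening'])
t=T('top'); print('topray plunger,hub,handle',ray('top',[[328,182]],.18,t),ray('top',[[271,185]],.194,t),ray('top',[[286,187]],.25,t))
im,t=shot('wrist','w1.png')
for l in ['plunger_top','screw_head','handle_mid','boss_top']: print(l,find('wrist',l,t))
```

```text
0.5 [ 0.18004397 -0.5723072   0.25322381] [[-9.53916456e-01 -3.00072287e-01 -1.31758940e-04]
 [-3.00072306e-01  9.53916445e-01  1.62450022e-04]
 [ 7.69402701e-05  1.94500958e-04 -9.99999978e-01]] 0.08518715577991193
topray plunger,hub,handle [[ 0.5237 -0.132   0.18  ]] [[0.512  0.0258 0.194 ]] [[ 0.5019 -0.0142  0.25  ]]
plunger_top []
screw_head []
handle_mid []
boss_top []
```

View pics/w1.png

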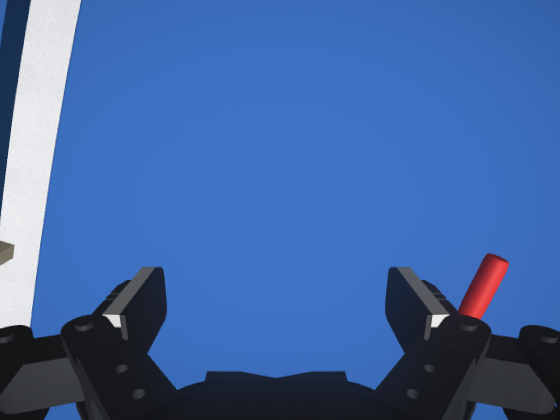

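The wrist view shows only the bench, with the red screwdriver tip at (497,262). The move was refused, probably because each row needs every key.

Request:
{"fn": "move_arm", "kwargs": {
  "rows": [
    {"tx": -0.5, "ty": 0.33, "tz": -0.3, "rx": 0, "ry": 0, "rz": 0, "grip": 0},
    {"tx": -1, "ty": 0.66, "tz": -0.4, "rx": 0, "ry": 0, "rz": 0, "grip": 0},
    {"tx": -1, "ty": 0.66, "tz": -0.4, "rx": 0, "ry": 0, "rz": 0, "grip": 0},
    {"tx": -1, "ty": 0.66, "tz": -0.4, "rx": 0, "ry": 0, "rz": 0, "grip": 0},
    {"tx": -1, "ty": 0.66, "tz": 0, "rx": 0, "ry": 0, "rz": 0, "grip": 0},
    {"tx": -1, "ty": 0.66, "tz": 0, "rx": 0, "ry": 0, "rz": 0, "grip": 0},
    {"tx": -1, "ty": 0.66, "tz": 0, "rx": 0, "ry": 0, "rz": 0, "grip": 0},
    {"tx": -1, "ty": 0.66, "tz": 0, "rx": 0, "ry": 0, "rz": 0, "grip": 0},
    {"tx": -1, "ty": 0.66, "tz": 0, "rx": 0, "ry": 0, "rz": 0, "grip": 0},
    {"tx": -1, "ty": 0.66, "tz": 0, "rx": 0, "ry": 0, "rz": 0, "grip": 0},
    {"tx": -1, "ty": 0.66, "tz": 0, "rx": 0, "ry": 0, "rz": 0, "grip": 0},
    {"tx": -0.7, "ty": 0.46, "tz": 0, "rx": 0, "ry": 0, "rz": 0, "grip": 0}
  ]
}}

```text
time: 2.25
eef_pos: [0.5197, -0.1542, 0.3131]
tool_rot: [[-0.954, -0.301, -0.0], [-0.301, 0.954, 0.0], [0.0, 0.0, -1.0]]
contact_force: [0.1, -0.2, 0.2]
opening: 0.0
gripper_force: 0.0
```

Run:
```python
from h import *
s=arm.sense(); print(s['time'],s['eef_pos'])
im,t=shot('wrist','w2.png')
for l in ['plunger_top','screw_head','handle_mid']: print(l,find('wrist',l,t))
print(proj('wrist',[[.5237,-.132,.18],[.512,.024,.194]],t))
```

```text
2.25 [ 0.51967026 -0.15418687  0.31314567]
plunger_top [(0.9, array([ 0.526 , -0.1344,  0.1825]))]
screw_head [(0.95, array([ 0.505 , -0.0206,  0.2274]))]
handle_mid [(0.71, array([ 0.5043, -0.0269,  0.2418]))]
[[305.57482199 220.30840617]
 [515.59956191 273.03913411]]
```

View pics/w2.png

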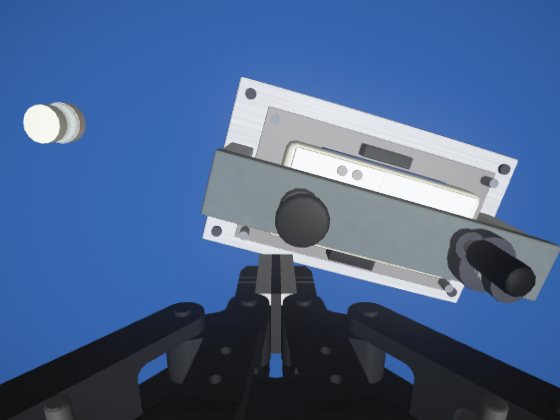

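The plunger face centre is at about (303,219) and the handle top at about (520,281). The jar is far off at the left.

Run:
```python
from h import *
t=T('wrist');print(ray('wrist',[[303,219]],.18,t),ray('wrist',[[520,281]],.254,t))
s=arm.sense();R=np.array(s['tool_rot'])
p=(ray('wrist',[[303,219]],.18,t)[0]+np.array([.526,-.1344,.18]))/2
print(p,R.T@(np.r_[p[:2],.205]-s['eef_pos'])/.04)
```

```text
[[ 0.5224 -0.1355  0.18  ]] [[ 0.5012 -0.0226  0.254 ]]
[ 0.5242  -0.13495  0.18   ] [-0.28479378  0.45155864  2.70315052]
```

Request:
{"fn": "move_arm", "kwargs": {
  "rows": [
    {"tx": -0.28, "ty": 0.45, "tz": 0.3, "rx": 0, "ry": 0, "rz": 0, "grip": 0},
    {"tx": 0, "ty": 0, "tz": 0.8, "rx": 0, "ry": 0, "rz": 0, "grip": 0},
    {"tx": 0, "ty": 0, "tz": 0.8, "rx": 0, "ry": 0, "rz": 0, "grip": 0},
    {"tx": 0, "ty": 0, "tz": 0.6, "rx": 0, "ry": 0, "rz": 0, "grip": 0},
    {"tx": 0, "ty": 0, "tz": 0.2, "rx": 0, "ry": 0, "rz": 0, "grip": 0},
    {"tx": 0, "ty": 0, "tz": 0.1, "rx": 0, "ry": 0, "rz": 0, "grip": 0},
    {"tx": 0, "ty": 0, "tz": 0.1, "rx": 0, "ry": 0, "rz": 0, "grip": 0},
    {"tx": 0, "ty": 0, "tz": 0.05, "rx": 0, "ry": 0, "rz": 0, "grip": 0},
    {"tx": 0, "ty": 0, "tz": 0, "rx": 0, "ry": 0, "rz": 0, "grip": 0},
    {"tx": 0, "ty": 0, "tz": 0, "rx": 0, "ry": 0, "rz": 0, "grip": 0}
  ]
}}

```text
time: 3.7
eef_pos: [0.5242, -0.1359, 0.1965]
tool_rot: [[-0.954, -0.3, 0.001], [-0.3, 0.954, -0.001], [-0.001, -0.001, -1.0]]
contact_force: [-2.4, -1.4, 5.9]
opening: 0.0002
gripper_force: 2.8
```

Request:
{"fn": "move_arm", "kwargs": {
  "rows": [
    {"tx": 0, "ty": 0, "tz": 0.08, "rx": 0, "ry": 0, "rz": 0, "grip": 0},
    {"tx": 0, "ty": 0, "tz": 0.08, "rx": 0, "ry": 0, "rz": 0, "grip": 0},
    {"tx": 0, "ty": 0, "tz": 0.08, "rx": 0, "ry": 0, "rz": 0, "grip": 0},
    {"tx": 0, "ty": 0, "tz": 0, "rx": 0, "ry": 0, "rz": 0, "grip": 0},
    {"tx": 0, "ty": 0, "tz": 0, "rx": 0, "ry": 0, "rz": 0, "grip": 0}
  ]
}}

```text
time: 4.32
eef_pos: [0.5242, -0.136, 0.1881]
tool_rot: [[-0.954, -0.3, 0.002], [-0.3, 0.954, -0.001], [-0.002, -0.002, -1.0]]
contact_force: [-5.1, -1.0, 10.4]
opening: -0.0003
gripper_force: 5.2
```

Request:
{"fn": "move_arm", "kwargs": {
  "rows": [
    {"tx": 0, "ty": 0, "tz": 0.05, "rx": 0, "ry": 0, "rz": 0, "grip": 0},
    {"tx": 0, "ty": 0, "tz": 0.05, "rx": 0, "ry": 0, "rz": 0, "grip": 0},
    {"tx": 0, "ty": 0, "tz": 0, "rx": 0, "ry": 0, "rz": 0, "grip": 0},
    {"tx": 0, "ty": 0, "tz": 0, "rx": 0, "ry": 0, "rz": 0, "grip": 0}
  ]
}}

```text
time: 4.82
eef_pos: [0.5244, -0.1361, 0.188]
tool_rot: [[-0.954, -0.301, 0.005], [-0.301, 0.954, -0.002], [-0.004, -0.004, -1.0]]
contact_force: [-13.1, 3.1, 24.8]
opening: 0.0002
gripper_force: 12.6
```

Request:
{"fn": "move_arm", "kwargs": {
  "rows": [
    {"tx": 0, "ty": 0, "tz": -0.3, "rx": 0, "ry": 0, "rz": 0, "grip": 0},
    {"tx": 0, "ty": 0, "tz": -0.8, "rx": 0, "ry": 0, "rz": 0, "grip": 0},
    {"tx": 0, "ty": 0, "tz": -0.9, "rx": 0, "ry": 0, "rz": 0, "grip": 0},
    {"tx": 0, "ty": 0, "tz": -0.9, "rx": 0, "ry": 0, "rz": 0, "grip": 50},
    {"tx": -0.2, "ty": 0.6, "tz": -0.6, "rx": 0, "ry": 0, "rz": 0, "grip": 50},
    {"tx": -0.2, "ty": 0.8, "tz": 0, "rx": 0, "ry": 0, "rz": 0, "grip": 50},
    {"tx": -0.2, "ty": 0.6, "tz": 0, "rx": 0, "ry": 0, "rz": 0, "grip": 50},
    {"tx": 0, "ty": 0, "tz": 0, "rx": 0, "ry": 0, "rz": 0, "grip": 50}
  ]
}}

```text
time: 5.82
eef_pos: [0.5232, -0.0501, 0.3212]
tool_rot: [[-0.953, -0.303, -0.0], [-0.303, 0.953, 0.001], [-0.0, 0.001, -1.0]]
contact_force: [-0.4, -0.6, 0.2]
opening: 0.0498
gripper_force: 0.0
```

Run:
```python
from h import *
s=arm.sense(); print(s['time'],s['eef_pos'],s['contact_force'],s['opening'])
im,t=shot('wrist','w3.png')
for l in ['plunger_top','screw_head','handle_mid']: print(l,find('wrist',l,t))
```

```text
5.825 [ 0.52315295 -0.05005927  0.32122559] [-0.42078781 -0.64412891  0.19925674] 0.049829815457657196
plunger_top [(0.71, array([ 0.5073, -0.0054,  0.189 ])), (0.63, array([ 0.5253, -0.1338,  0.1826]))]
screw_head [(0.67, array([ 0.5061, -0.0105,  0.1942])), (0.58, array([ 0.5227, -0.1315,  0.179 ]))]
handle_mid [(0.93, array([ 0.5038, -0.0213,  0.2482]))]
```

View pics/w3.png

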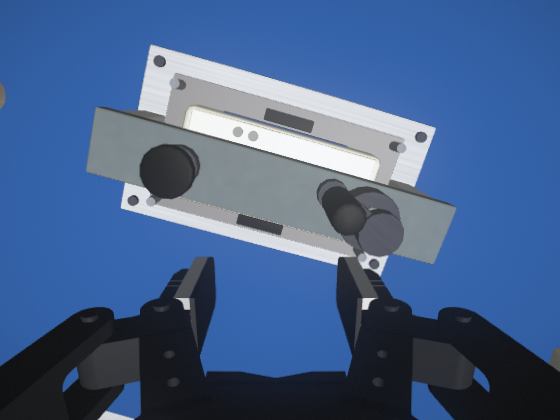

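The plunger is back up at (168,171). The handle top is at about (349,217) and the hub top at about (379,232).

Run:
```python
from h import *
t=T('wrist'); h=ray('wrist',[[349,217]],.252,t)[0]; c=ray('wrist',[[379,232]],.194,t)[0]; pl=ray('wrist',[[168,171]],.18,t)[0]
print(h,c,pl,np.linalg.norm((h-c)[:2]),np.linalg.norm((pl-c)[:2]))
s=arm.sense(); R=np.array(s['tool_rot']); print(R.T@(np.r_[(h[:2]+[.5038,-.0213])/2,.231]-s['eef_pos'])/.04)
```

```text
[ 0.5019 -0.0194  0.252 ] [0.5182 0.0213 0.194 ] [ 0.5238 -0.134   0.18  ] 0.04384267327615869 0.15540093307313183
[0.24052039 0.91132883 2.26327219]
```

Request:
{"fn": "move_arm", "kwargs": {
  "grip_force": 40,
  "rows": [
    {"tx": 0.24, "ty": 0.91, "tz": 0.2, "rx": 0, "ry": 0, "rz": 0, "grip": 50},
    {"tx": 0, "ty": 0, "tz": 0.4, "rx": 0, "ry": 0, "rz": 0, "grip": 50},
    {"tx": 0, "ty": 0, "tz": 0.6, "rx": 0, "ry": 0, "rz": 0, "grip": 50},
    {"tx": 0, "ty": 0, "tz": 0.7, "rx": 0, "ry": 0, "rz": 0, "grip": 50},
    {"tx": 0, "ty": 0, "tz": 0.4, "rx": 0, "ry": 0, "rz": 0, "grip": 50},
    {"tx": 0, "ty": 0, "tz": 0, "rx": 0, "ry": 0, "rz": 0, "grip": 50},
    {"tx": 0, "ty": 0, "tz": 0, "rx": 0, "ry": 0, "rz": 0, "grip": 15},
    {"tx": 0, "ty": 0, "tz": 0, "rx": 0, "ry": 0, "rz": 0, "grip": 15},
    {"tx": 0, "ty": 0, "tz": 0, "rx": 0, "ry": 0, "rz": 0, "grip": 15},
    {"tx": 0, "ty": 0, "tz": 0, "rx": 0, "ry": 0, "rz": 0, "grip": 15}
  ]
}}

```text
time: 7.28
eef_pos: [0.5033, -0.0191, 0.2303]
tool_rot: [[-0.954, -0.301, 0.002], [-0.301, 0.954, 0.002], [-0.002, 0.001, -1.0]]
contact_force: [0.4, 4.9, -0.7]
opening: 0.0187
gripper_force: 39.1
```

Run:
```python
from h import *
s=arm.sense(); print(s['time'],s['eef_pos'],s['contact_force'],s['opening'],s['gripper_force'])
im,t=shot('wrist','w4.png')
```

```text
7.275 [ 0.50331633 -0.0190676   0.23029212] [ 0.4288211   4.89053752 -0.74582261] 0.018747514314754743 39.123950600624084
```

View pics/w4.png

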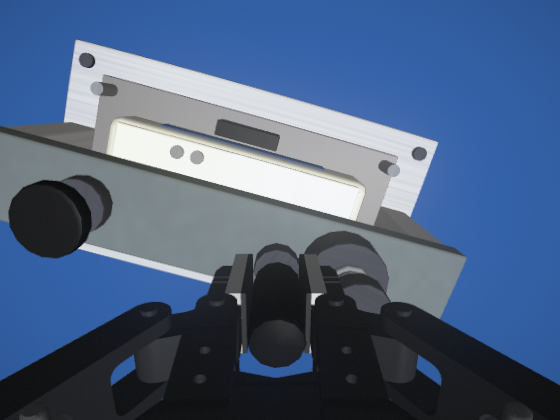

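The handle is held between the pads at about (277,300), with the hub and boss behind it at right, and it is ready to turn.

```bash
cat > plan.py <<'E'
from h import *
def plan(C,r,cmd,a0,step,n):
    s=arm.sense(); R=np.array(s['tool_rot']); p=np.array(cmd)
    for i in range(1,n+1):
        a=np.radians(a0+step*i); q=np.array(C)+r*np.array([np.cos(a),np.sin(a)])
        d=(R.T@np.r_[q-p,0])/.04; d=np.round(d,2); p=p+(R@np.r_[d[:2],0]*.04)[:2]
        print(d[:2],a0+step*i)
    print('cmd',p)
E
python3 -c "
from plan import *
plan([.516,.0228],.045,[.5032,-.0203],-106.8,10,8)"
```

```text
[-0.17 -0.09] -96.8
[-0.18 -0.07] -86.8
[-0.19 -0.03] -76.8
[-0.2  0. ] -66.8
[-0.19  0.04] -56.8
[-0.19  0.07] -46.8
[-0.17  0.1 ] -36.8
[-0.14  0.13] -26.799999999999997
cmd [0.5559428  0.00263513]
```

Request:
{"fn": "move_arm", "kwargs": {
  "rows": [
    {"tx": -0.17, "ty": -0.09, "tz": 0, "rx": 0, "ry": 0, "rz": 0, "grip": 15},
    {"tx": -0.18, "ty": -0.07, "tz": 0, "rx": 0, "ry": 0, "rz": 0, "grip": 15},
    {"tx": -0.19, "ty": -0.03, "tz": 0, "rx": 0, "ry": 0, "rz": 0, "grip": 15},
    {"tx": -0.2, "ty": 0, "tz": 0, "rx": 0, "ry": 0, "rz": 0, "grip": 15},
    {"tx": 0, "ty": 0, "tz": 0, "rx": 0, "ry": 0, "rz": 0, "grip": 15}
  ]
}}

```text
time: 7.95
eef_pos: [0.5329, -0.0157, 0.2288]
tool_rot: [[-0.953, -0.302, -0.003], [-0.302, 0.953, 0.004], [0.001, 0.005, -1.0]]
contact_force: [-4.5, 12.1, 0.6]
opening: 0.019
gripper_force: 39.5
```

```bash
python3 -c "
from plan import *
plan([.5133,.0248],.045,[.5337,-.0186],-64,10,12)"
```

```text
[-0.2   0.12] -54
[-0.18  0.08] -44
[-0.16  0.11] -34
[-0.14  0.13] -24
[-0.12  0.16] -14
[-0.09  0.17] -4
[-0.05  0.19] 6
[-0.03  0.2 ] 16
[0.02 0.19] 26
[0.04 0.19] 36
[0.08 0.18] 46
[0.11 0.17] 56
cmd [0.53829317 0.06216874]
```

Request:
{"fn": "move_arm", "kwargs": {
  "rows": [
    {"tx": -0.2, "ty": 0.12, "tz": 0, "rx": 0, "ry": 0, "rz": 0, "grip": 15},
    {"tx": -0.18, "ty": 0.08, "tz": 0, "rx": 0, "ry": 0, "rz": 0, "grip": 15},
    {"tx": -0.16, "ty": 0.11, "tz": 0, "rx": 0, "ry": 0, "rz": 0, "grip": 15},
    {"tx": -0.14, "ty": 0.13, "tz": 0, "rx": 0, "ry": 0, "rz": 0, "grip": 15},
    {"tx": -0.12, "ty": 0.16, "tz": 0, "rx": 0, "ry": 0, "rz": 0, "grip": 15},
    {"tx": -0.09, "ty": 0.17, "tz": 0, "rx": 0, "ry": 0, "rz": 0, "grip": 15},
    {"tx": 0, "ty": 0, "tz": 0, "rx": 0, "ry": 0, "rz": 0, "grip": 15}
  ]
}}

```text
time: 8.82
eef_pos: [0.5577, 0.0218, 0.2294]
tool_rot: [[-0.954, -0.3, -0.002], [-0.3, 0.954, -0.001], [0.002, -0.0, -1.0]]
contact_force: [-5.3, 1.3, -0.3]
opening: 0.0189
gripper_force: 39.6
```

Run:
```python
from h import *
im,t=shot('wrist','w5.png')
print(find('wrist','screw_head',t)); im,t=shot('scene','s5.png');print(find('scene','screw_head',t),find('scene','plunger_top',t))
```

```text
[(0.75, array([0.548 , 0.0235, 0.1937]))]
[(0.59, array([0.5365, 0.0185, 0.1944]))] [(0.61, array([ 0.5302, -0.137 ,  0.1772]))]
```

View pics/w5.png

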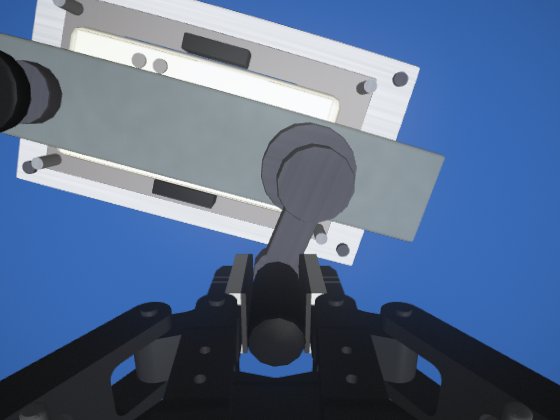

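The crank arm and hub (316,183) now show clearly, with the boss at (308,172). They give a visual reference for the drop.

```bash
cat > meas.py <<'E'
from h import *
from scipy.optimize import minimize
C=np.array([.5133,.0248])
def grad(im):
    g=cv2.GaussianBlur(cv2.cvtColor(im,cv2.COLOR_RGB2GRAY).astype(np.float32),(0,0),1.2)
    return np.hypot(cv2.Sobel(g,5,1,0),cv2.Sobel(g,5,0,1))
def hubz(im,t):
    G=np.minimum(grad(im),60); a=np.linspace(0,2*np.pi,180); best=[]
    for z in np.arange(.176,.204,.001):
      for dx in np.arange(-.003,.0031,.001):
        for dy in np.arange(-.003,.0031,.001):
          P=np.c_[C[0]+dx+.017*np.cos(a),C[1]+dy+.017*np.sin(a),0*a+z]
          u=proj('wrist',P,t).astype(np.float32)
          best.append((cv2.remap(G,u[:,0:1],u[:,1:2],1).mean(),round(z,4),round(dx,4),round(dy,4)))
    return sorted(best)[::-1][:3]
if __name__=='__main__':
    im,t=shot('wrist'); F=[]
    for i in range(6):
        F.append(arm.sense()['contact_force']); 
        if i<5: shot('wrist')
    s=arm.sense(); print(s['time'],s['eef_pos'],'F',np.mean(F,0).round(2),np.std(F,0).round(2),s['moment'])
    print(hubz(im,t))
E
python3 meas.py
```

```text
9.375 [0.55768573 0.0217562  0.22949342] F [-5.23  1.38  0.28] [0.45 0.34 0.48] [0.48374172 1.80827797 0.02395738]
[(np.float32(24.260132), np.float64(0.201), np.float64(-0.001), np.float64(-0.003)), (np.float32(24.090551), np.float64(0.202), np.float64(-0.001), np.float64(-0.003)), (np.float32(24.029676), np.float64(0.2), np.float64(-0.001), np.float64(-0.003))]
```

Request:
{"fn": "move_arm", "kwargs": {
  "rows": [
    {"tx": -0.05, "ty": 0.19, "tz": 0, "rx": 0, "ry": 0, "rz": 0, "grip": 15},
    {"tx": -0.03, "ty": 0.2, "tz": 0, "rx": 0, "ry": 0, "rz": 0, "grip": 15},
    {"tx": 0.02, "ty": 0.19, "tz": 0, "rx": 0, "ry": 0, "rz": 0, "grip": 15},
    {"tx": 0, "ty": 0, "tz": 0, "rx": 0, "ry": 0, "rz": 0, "grip": 15}
  ]
}}

```text
time: 9.88
eef_pos: [0.5532, 0.0451, 0.2298]
tool_rot: [[-0.954, -0.301, -0.0], [-0.301, 0.954, 0.0], [0.0, 0.0, -1.0]]
contact_force: [-4.8, -1.1, -0.1]
opening: 0.0191
gripper_force: 39.7
```

```bash
python3 meas.py
```

```text
10.175 [0.5533274  0.04473909 0.229599  ] F [-4.57 -0.4   0.61] [0.38 0.57 0.53] [-0.08651503  1.48767281 -0.02015824]
[(np.float32(24.303343), np.float64(0.203), np.float64(-0.002), np.float64(0.002)), (np.float32(24.244152), np.float64(0.203), np.float64(-0.001), np.float64(0.003)), (np.float32(24.027384), np.float64(0.203), np.float64(-0.001), np.float64(-0.001))]
```

Request:
{"fn": "move_arm", "kwargs": {
  "rows": [
    {"tx": 0.04, "ty": 0.19, "tz": 0, "rx": 0, "ry": 0, "rz": 0, "grip": 15},
    {"tx": 0.08, "ty": 0.18, "tz": 0, "rx": 0, "ry": 0, "rz": 0, "grip": 15},
    {"tx": 0, "ty": 0, "tz": 0, "rx": 0, "ry": 0, "rz": 0, "grip": 15}
  ]
}}

```text
time: 10.55
eef_pos: [0.544, 0.0577, 0.2299]
tool_rot: [[-0.954, -0.301, 0.0], [-0.301, 0.954, 0.0], [-0.0, 0.0, -1.0]]
contact_force: [-2.0, -2.3, 0.0]
opening: 0.019
gripper_force: 39.7
```

```bash
python3 meas.py;  python3 -c "
from plan import *
plan([.5130,.0248],.045,[.5446,.0567],46,10,12)"
```

```text
10.85 [0.54423878 0.05742829 0.22952056] F [-3.26 -1.01  0.72] [0.58 0.23 0.29] [-0.35224632  1.05364768 -0.02186564]
[(np.float32(27.494053), np.float64(0.203), np.float64(0.003), np.float64(0.001)), (np.float32(26.312641), np.float64(0.202), np.float64(0.003), np.float64(0.001)), (np.float32(25.337563), np.float64(0.203), np.float64(0.003), np.float64(0.002))]
[0.11 0.18] 56
[0.14 0.14] 66
[0.16 0.12] 76
[0.17 0.08] 86
[0.19 0.06] 96
[0.19 0.02] 106
[ 0.2  -0.01] 116
[ 0.19 -0.05] 126
[ 0.18 -0.08] 136
[ 0.16 -0.1 ] 146
[ 0.15 -0.14] 156
[ 0.11 -0.16] 166
cmd [0.46947857 0.03556874]
```

Request:
{"fn": "move_arm", "kwargs": {
  "rows": [
    {"tx": 0.11, "ty": 0.18, "tz": 0, "rx": 0, "ry": 0, "rz": 0, "grip": 15},
    {"tx": 0.14, "ty": 0.14, "tz": 0, "rx": 0, "ry": 0, "rz": 0, "grip": 15},
    {"tx": 0.16, "ty": 0.12, "tz": 0, "rx": 0, "ry": 0, "rz": 0, "grip": 15},
    {"tx": 0, "ty": 0, "tz": 0, "rx": 0, "ry": 0, "rz": 0, "grip": 15}
  ]
}}

```text
time: 11.35
eef_pos: [0.5226, 0.0693, 0.2299]
tool_rot: [[-0.954, -0.301, -0.0], [-0.301, 0.954, 0.0], [0.0, 0.0, -1.0]]
contact_force: [-1.5, -2.6, 0.9]
opening: 0.019
gripper_force: 39.7
```

```bash
python3 meas.py
```

```text
11.65 [0.52336266 0.06913382 0.22947847] F [-1.84 -2.07  0.8 ] [0.5  0.43 0.63] [-0.88093575  0.60836917  0.01171765]
[(np.float32(41.033348), np.float64(0.202), np.float64(0.003), np.float64(0.003)), (np.float32(40.37553), np.float64(0.201), np.float64(0.003), np.float64(0.003)), (np.float32(39.578754), np.float64(0.203), np.float64(0.003), np.float64(0.003))]
```

Request:
{"fn": "move_arm", "kwargs": {
  "rows": [
    {"tx": 0.17, "ty": 0.08, "tz": 0, "rx": 0, "ry": 0, "rz": 0, "grip": 15},
    {"tx": 0.19, "ty": 0.06, "tz": 0, "rx": 0, "ry": 0, "rz": 0, "grip": 15},
    {"tx": 0, "ty": 0, "tz": 0, "rx": 0, "ry": 0, "rz": 0, "grip": 15}
  ]
}}

```text
time: 12.02
eef_pos: [0.5073, 0.0701, 0.2298]
tool_rot: [[-0.954, -0.301, -0.0], [-0.301, 0.954, 0.0], [0.0, 0.0, -1.0]]
contact_force: [-0.6, -3.1, -0.1]
opening: 0.019
gripper_force: 39.7
```

```bash
sed -i 's/C=np.array.*/C=np.array([.515,.027])/; s/im,t=shot(.wrist.); F/import time; im,t=shot("wrist",f"m{int(time.time())}.png"); F/' meas.py; python3 meas.py; ls pics
```

```text
12.325 [0.50789321 0.07014281 0.22942525] F [-0.74 -2.1  -0.28] [0.36 0.55 0.65] [-0.65050106  0.32312273  0.05365331]
[(np.float32(38.96389), np.float64(0.196), np.float64(0.0), np.float64(0.002)), (np.float32(38.55593), np.float64(0.198), np.float64(-0.001), np.float64(0.002)), (np.float32(38.185543), np.float64(0.195), np.float64(0.0), np.float64(0.002))]
m1796303012.png
s5.png
scene0.png
top0.png
w1.png
w2.png
w3.png
w4.png
w5.png
```

View pics/m1796303012.png

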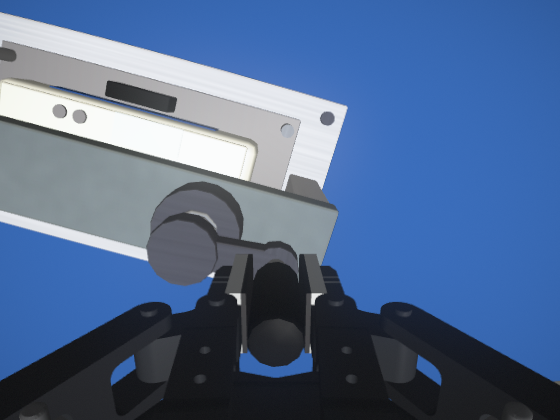

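```bash
python3 meas.py
python3 - <<'E'
from h import *
t=T('wrist'); C=[.515,.029]
for z in (.198,.190): print(z,proj('wrist',[[*C,z],[C[0]+.017,C[1],z],[C[0]-.017,C[1],z]],t).round(0).tolist())
print(proj('wrist',[[*C,.16],[C[0]-.025,C[1],.16]],t).round(0).tolist())
E
```

```text
12.625 [0.50799051 0.07016026 0.22959404] F [-1.27 -1.7   0.14] [0.51 0.16 0.52] [-0.57022494  0.36524396 -0.0664181 ]
[(np.float32(39.100292), np.float64(0.196), np.float64(0.0), np.float64(0.002)), (np.float32(38.560677), np.float64(0.197), np.float64(0.0), np.float64(0.002)), (np.float32(38.405212), np.float64(0.198), np.float64(-0.001), np.float64(0.002))]
0.198 [[185.0, 251.0], [176.0, 285.0], [194.0, 215.0]]
0.19 [[189.0, 245.0], [180.0, 277.0], [198.0, 211.0]]
[[201.0, 225.0], [213.0, 181.0]]
```

Three cues say the screw has dropped between 76° and 96°. The vertical force fell by about 0.9 N, the hub fit fell from 0.202 to 0.196 m, and the hub at (182,249) looks smaller against the boss. Now I'll turn it forward one turn.

```bash
python3 -c "
from plan import *
plan([.5130,.0248],.0447,[.5083,.0696],96,-10,37)"
```

```text
[-0.18 -0.06] 86
[-0.18 -0.09] 76
[-0.16 -0.12] 66
[-0.13 -0.14] 56
[-0.11 -0.16] 46
[-0.08 -0.18] 36
[-0.04 -0.19] 26
[-0.01 -0.19] 16
[ 0.02 -0.2 ] 6
[ 0.05 -0.18] -4
[ 0.09 -0.18] -14
[ 0.12 -0.15] -24
[ 0.14 -0.14] -34
[ 0.16 -0.11] -44
[ 0.18 -0.07] -54
[ 0.19 -0.05] -64
[ 0.19 -0.01] -74
[0.2  0.02] -84
[0.18 0.06] -94
[0.18 0.08] -104
[0.15 0.12] -114
[0.14 0.14] -124
[0.11 0.16] -134
[0.07 0.18] -144
[0.05 0.19] -154
[0.01 0.19] -164
[-0.02  0.2 ] -174
[-0.06  0.19] -184
[-0.08  0.17] -194
[-0.12  0.16] -204
[-0.14  0.13] -214
[-0.16  0.11] -224
[-0.18  0.08] -234
[-0.19  0.04] -244
[-0.19  0.01] -254
[-0.2  -0.02] -264
[-0.18 -0.05] -274
cmd [0.51588838 0.0694715 ]
```

Request:
{"fn": "move_arm", "kwargs": {
  "rows": [
    {"tx": -0.18, "ty": -0.06, "tz": 0, "rx": 0, "ry": 0, "rz": 0, "grip": 15},
    {"tx": -0.18, "ty": -0.09, "tz": 0, "rx": 0, "ry": 0, "rz": 0, "grip": 15},
    {"tx": -0.16, "ty": -0.12, "tz": 0, "rx": 0, "ry": 0, "rz": 0, "grip": 15},
    {"tx": -0.13, "ty": -0.14, "tz": 0, "rx": 0, "ry": 0, "rz": 0, "grip": 15},
    {"tx": -0.11, "ty": -0.16, "tz": 0, "rx": 0, "ry": 0, "rz": 0, "grip": 15},
    {"tx": -0.08, "ty": -0.18, "tz": 0, "rx": 0, "ry": 0, "rz": 0, "grip": 15},
    {"tx": -0.04, "ty": -0.19, "tz": 0, "rx": 0, "ry": 0, "rz": 0, "grip": 15},
    {"tx": -0.01, "ty": -0.19, "tz": 0, "rx": 0, "ry": 0, "rz": 0, "grip": 15},
    {"tx": 0.02, "ty": -0.2, "tz": 0, "rx": 0, "ry": 0, "rz": 0, "grip": 15},
    {"tx": 0.05, "ty": -0.18, "tz": 0, "rx": 0, "ry": 0, "rz": 0, "grip": 15},
    {"tx": 0, "ty": 0, "tz": 0, "rx": 0, "ry": 0, "rz": 0, "grip": 15}
  ]
}}

```text
time: 14.0
eef_pos: [0.5573, 0.0212, 0.2299]
tool_rot: [[-0.954, -0.299, -0.0], [-0.299, 0.954, -0.001], [0.0, -0.001, -1.0]]
contact_force: [-0.8, -0.9, -0.7]
opening: 0.019
gripper_force: 39.6
```

```bash
python3 meas.py; ls pics|grep m1
python3 - <<'E'
from meas import *
im=cv2.imread('pics/w5.png')[...,::-1].copy(); print('w5 refit, same pose:',hubz(im,T('wrist'))[:1])
E
```

```text
14.3 [0.55739316 0.02220891 0.22974646] F [-0.62 -1.61 -0.38] [0.51 0.42 0.42] [-0.60693354  0.11310618  0.0045737 ]
[(np.float32(33.7597), np.float64(0.19), np.float64(0.003), np.float64(-0.001)), (np.float32(33.475628), np.float64(0.191), np.float64(0.003), np.float64(-0.001)), (np.float32(33.00549), np.float64(0.194), np.float64(0.003), np.float64(-0.002))]
m1796303012.png
m1796303020.png
m1796303057.png
w5 refit, same pose: [(np.float32(35.11015), np.float64(0.198), np.float64(0.003), np.float64(-0.001))]
```

At the same crank angle the hub is now 8 mm lower, so the drop is confirmed. I'll continue forward.

Request:
{"fn": "move_arm", "kwargs": {
  "rows": [
    {"tx": 0.09, "ty": -0.18, "tz": 0, "rx": 0, "ry": 0, "rz": 0, "grip": 15},
    {"tx": 0.12, "ty": -0.15, "tz": 0, "rx": 0, "ry": 0, "rz": 0, "grip": 15},
    {"tx": 0.14, "ty": -0.14, "tz": 0, "rx": 0, "ry": 0, "rz": 0, "grip": 15},
    {"tx": 0.16, "ty": -0.11, "tz": 0, "rx": 0, "ry": 0, "rz": 0, "grip": 15},
    {"tx": 0.18, "ty": -0.07, "tz": 0, "rx": 0, "ry": 0, "rz": 0, "grip": 15},
    {"tx": 0.19, "ty": -0.05, "tz": 0, "rx": 0, "ry": 0, "rz": 0, "grip": 15},
    {"tx": 0.19, "ty": -0.01, "tz": 0, "rx": 0, "ry": 0, "rz": 0, "grip": 15},
    {"tx": 0.2, "ty": 0.02, "tz": 0, "rx": 0, "ry": 0, "rz": 0, "grip": 15},
    {"tx": 0.18, "ty": 0.06, "tz": 0, "rx": 0, "ry": 0, "rz": 0, "grip": 15},
    {"tx": 0.18, "ty": 0.08, "tz": 0, "rx": 0, "ry": 0, "rz": 0, "grip": 15},
    {"tx": 0, "ty": 0, "tz": 0, "rx": 0, "ry": 0, "rz": 0, "grip": 15}
  ]
}}

```text
time: 15.68
eef_pos: [0.5008, -0.0181, 0.2297]
tool_rot: [[-0.954, -0.301, -0.001], [-0.301, 0.954, 0.0], [0.001, 0.001, -1.0]]
contact_force: [-2.1, -0.4, 0.0]
opening: 0.0194
gripper_force: 39.7
```

Request:
{"fn": "move_arm", "kwargs": {
  "rows": [
    {"tx": 0.15, "ty": 0.12, "tz": 0, "rx": 0, "ry": 0, "rz": 0, "grip": 15},
    {"tx": 0.14, "ty": 0.14, "tz": 0, "rx": 0, "ry": 0, "rz": 0, "grip": 15},
    {"tx": 0.11, "ty": 0.16, "tz": 0, "rx": 0, "ry": 0, "rz": 0, "grip": 15},
    {"tx": 0.07, "ty": 0.18, "tz": 0, "rx": 0, "ry": 0, "rz": 0, "grip": 15},
    {"tx": 0.05, "ty": 0.19, "tz": 0, "rx": 0, "ry": 0, "rz": 0, "grip": 15},
    {"tx": 0.01, "ty": 0.19, "tz": 0, "rx": 0, "ry": 0, "rz": 0, "grip": 15},
    {"tx": -0.02, "ty": 0.2, "tz": 0, "rx": 0, "ry": 0, "rz": 0, "grip": 15},
    {"tx": -0.06, "ty": 0.19, "tz": 0, "rx": 0, "ry": 0, "rz": 0, "grip": 15},
    {"tx": 0, "ty": 0, "tz": 0, "rx": 0, "ry": 0, "rz": 0, "grip": 15}
  ]
}}

```text
time: 16.8
eef_pos: [0.468, 0.0299, 0.2293]
tool_rot: [[-0.953, -0.301, -0.001], [-0.301, 0.953, 0.001], [0.0, 0.002, -1.0]]
contact_force: [-2.9, 2.3, -0.5]
opening: 0.0189
gripper_force: 39.6
```

Request:
{"fn": "move_arm", "kwargs": {
  "rows": [
    {"tx": -0.08, "ty": 0.17, "tz": 0, "rx": 0, "ry": 0, "rz": 0, "grip": 15},
    {"tx": -0.12, "ty": 0.16, "tz": 0, "rx": 0, "ry": 0, "rz": 0, "grip": 15},
    {"tx": -0.14, "ty": 0.13, "tz": 0, "rx": 0, "ry": 0, "rz": 0, "grip": 15},
    {"tx": -0.16, "ty": 0.11, "tz": 0, "rx": 0, "ry": 0, "rz": 0, "grip": 15},
    {"tx": -0.18, "ty": 0.08, "tz": 0, "rx": 0, "ry": 0, "rz": 0, "grip": 15},
    {"tx": -0.19, "ty": 0.04, "tz": 0, "rx": 0, "ry": 0, "rz": 0, "grip": 15},
    {"tx": -0.19, "ty": 0.01, "tz": 0, "rx": 0, "ry": 0, "rz": 0, "grip": 15},
    {"tx": -0.2, "ty": -0.02, "tz": 0, "rx": 0, "ry": 0, "rz": 0, "grip": 15},
    {"tx": -0.18, "ty": -0.05, "tz": 0, "rx": 0, "ry": 0, "rz": 0, "grip": 15},
    {"tx": 0, "ty": 0, "tz": 0, "rx": 0, "ry": 0, "rz": 0, "grip": 15},
    {"tx": 0, "ty": 0, "tz": 0, "rx": 0, "ry": 0, "rz": 0, "grip": 15}
  ]
}}

```text
time: 18.18
eef_pos: [0.5162, 0.07, 0.2301]
tool_rot: [[-0.954, -0.3, 0.002], [-0.3, 0.954, 0.001], [-0.002, -0.0, -1.0]]
contact_force: [1.0, 2.5, -0.8]
opening: 0.019
gripper_force: 39.6
```

```bash
python3 meas.py
python3 - <<'E'
from h import *
im,t=shot('wrist','end.png')
E
```

```text
18.475 [0.51564648 0.07001896 0.22991969] F [ 2.03  1.87 -0.52] [0.67 0.28 0.4 ] [ 0.70441376 -0.82519909  0.0157672 ]
[(np.float32(46.573612), np.float64(0.187), np.float64(0.001), np.float64(0.001)), (np.float32(46.537533), np.float64(0.185), np.float64(0.002), np.float64(0.001)), (np.float32(46.363678), np.float64(0.191), np.float64(0.0), np.float64(0.002))]
```

View pics/end.png

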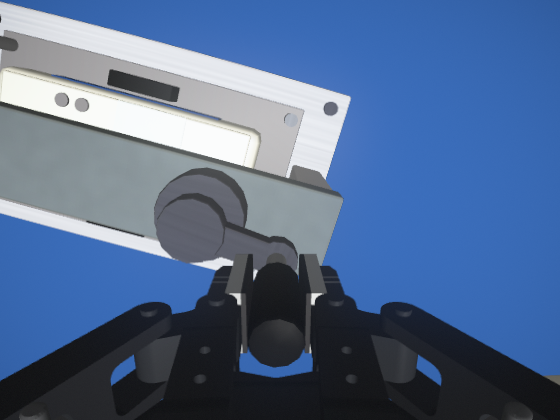

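The hub at (192,228) has sunk close to the boss at (200,212). The handle is still gripped with about 40 N and everything is at rest, so I'm handing in.

```bash
python3 -c "
from rig import order; print(order.sign_off())"
```

```text
the job is handed in; nothing more can be done
None
```

I handed the job in at about 18.5 s; sign-off returned no verdict. I pressed the plunger to its stop and it sprang back. The screw dropped into its thread and was then turned forward one full turn. The gripper still holds the handle with about 40 N.

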